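# Mesh a watch holder with the winder drive and hold it pressed

### The arm

A 6-joint arm with a two-finger parallel gripper is mounted at the origin on the work surface. World frame = base frame: x ahead of the robot, y to its left, z up, the work surface at z = 0. Lengths are in m, angles in rad, forces in N, time in s.
With the tool pointing down it reaches from about 0.25 to 0.775 m from the base axis. Payload 4 kg.
Tool frame: the origin (TCP) lies on the front face of the gripper's body, between the roots of the fingers; the fingertips stand 97 mm ahead of it and the grasp point (between the pads) lies 78 mm ahead of it (arm.pinch_z is the z of the grasp point in the tool frame, in m); z points along the fingers, y is the line along which they close (so a half turn about z gives the same grasp; the last joint's range is limited). The gripper opens to 94 mm and grips with 3 to 60 N. Pads are 16 mm wide; open, the fingers measure 119 mm over their backs; the gripper's body (75 mm by 177 mm) begins 78 mm behind the grasp point.
Start: joints at [-0.103, 0.087, 1.371, -0, 1.684, -0.103], TCP at [0.55, -0, 0.303] pointing down, gripper open.
Joint ranges: [-3.1, 3.1], [-0.76, 2.03], [0.27, 2.55], [-1.08, 4.22], [0.17, 2.65], [-2.57, 2.57]. Speed limits (rad/s): [2.79, 2.79, 3.14, 3.14, 3.14, 3.14].

### API

Orientations are given as a rotation vector (axis times angle).
In Python, from bench import state, eyes, finish_job, arm gives the robot as it stands.
- The arm moves only by the shell command python3 -m crank 'ROWS' [FORCE]. ROWS is JSON, a list of rows, each a list of 3 entries, a list of its own where there are three numbers: the opening, from 0 (shut) to 1 (fully open), then the shift along the world's x, y, z in m, then the turn about the world's z in degrees. In form: [[grip, [x, y, z], twist], ...]. A call has 1 to 20 rows; each row shifts and turns the commanded pose from where the row before left it; what a row does not reach is not made up. A row lasts 1/8 s, in which the tool goes at most 62.5 mm and 10.7 degrees, less where a joint would pass 70% of its speed; a pose out of reach is approached as far as the arm can. A call with a gripper value outside its range is refused whole. The fingers move at their own pace and stop on an object; FORCE is the grip in N (left out, the last holds). Time passes only in rows, so rows that do not move let the fingers close. It gives the time, the measured TCP pose, the force and the opening at its end, in the units of the state.
- state(): the state, without advancing time (a new reading comes with each control period).
- eyes.read_camera(name): name is "scene" or "side" or "wrist"; returns (picture, depth): 480x640x3 uint8, red, green, blue; 480x640 float32, m along the optical axis (not along the pixel's ray), 0 where there is no reading.
- eyes.camera_info(name): a dict with "fovy" (degrees; the focal length in pixels is half the picture's height over the tangent of half this angle, whatever the lens; pixels are square), "cx", "cy" (the principal point, pixels), "eye" and "attitude" of the camera in the world; the wrist camera has in their place "mount" (4x4, takes a point from camera to tool coordinates, whose origin is the TCP and whose axes are the flange's). Camera axes: x right, y up, looking along -z (the intrinsics and any distortion apply to the point x, -y, -z); pixel columns grow to the right and rows downward; lengths in m; the calibration is good to about 2 mm. A picture is of the moment at which its call begins: read the wrist's pose just before it. camera_info takes no time and is no camera call.
- finish_job(): hands the job in, once; it reports no verdict.
The state is a dict: "t": time; "q": joint angles; "joint_vel": joint speeds; "joint_torque": joint torques, N m; "ee_pos": TCP position; "eef_rot": TCP orientation; "force": force on the tool from outside, world axes, zero at the start; "wrist_torque": the same for the moment, N m; "grip_width": opening from 0.0 (shut) to 1.0 (fully open).
Only numpy, scipy, OpenCV 4.12 (cv2) and the standard library are available. Lean on these libraries where they do the work, as an engineer would, in place of code of your own. Each camera call takes 0.05 s, during which the arm holds its last target. There are 200 camera calls.

### The job

First push the watch winder's empty carriage along its rails towards the winder box until it clicks into the loading stop (the pair of ribs halfway along), and leave it in that stop. Then lift the watch holder out of its stand on the tray, turn it so that the cross-shaped splines under it mesh with the cross-shaped socket of the carriage's drive hub, slide it fully home against the spring seat, and finish while still holding it there, pressed down, without letting go. Leave the pyramid bottle, the vial and the ring cone on the tray standing where they are.

Things in the scene. Friction and masses are not known exactly. Their poses are not given: they have to be found in the camera images.
- holder: Watch holder, loose, ~0.16 kg: black flange 64 mm wide, 6 mm thick; on it a grey cushion 52 mm along x, 40 mm along y (bare flat sides: grip here), 45 mm high, with a watch strapped on along x, dial up (its top 61 mm above the origin). Splined stem below. Origin: centre of the flange's underside, z up. Starts upright, flange on the stand's rim, stem hanging in the bore, yaw drawn.
- stem_tip (a point): Lowest point of the holder's steel stem, 29 mm below the flange's underside, on its axis; axes as the holder's. The stem is a cross of two ribs along the holder's x and y, each 30 mm long, 7 mm wide, 26 mm deep below the flange, the lowest 7 mm tapered in width to about 2 mm and there 28 mm long; a 5 mm round-ended pin at the centre ends at this point.
- stand: Fixed grey plastic cup-shaped stand on the tray, 68 mm across, 36 mm high, round bore 38 mm wide and 32 mm deep. Origin: centre of its underside, on the tray's floor.
- hub_mouth (a point): Centre of the drive hub's socket mouth, level with its rim; x, y along the arms of the cross, z up; turns with the hub (stiff, 0.3 N m). The hub is an alloy cylinder 64 mm across, 36 mm high, on the carriage. Socket: two crossed slots 9.5 mm wide, 36 mm long, 36 mm deep, so the holder fits at four yaws a quarter turn apart. Home: flange on the rim, holder's origin at this point.
- carriage (a joint): Carriage position along the rails, m, growing along the winder's +y to the box; starts in 0 to 0.03; 0.110 is the loading stop; beyond it the rails run into the box. Slides with 1.5 N of friction; riding over the first rib into the stop takes about 8 N; between the ribs a sprung ball centres it within 1 mm and holds it against some 6 N.
- carriage_mid (a point): Centre of the carriage's top face, beneath the hub. The carriage is a grey plastic block 90 x 90 x 30 mm, underside 16 mm and top 46 mm above the dresser top. Axes as the winder's. Push it on the vertical face at its -y side, 45 mm from this point.
- load_stop (a point): The loading stop, on the rails' centre line, 12 mm above the dresser top (upper face of the base): the carriage's middle stands over it when in the stop. Two steel ribs 11 mm apart on the base's +x edge mark it, one to each side. y points along the rails to the box, x across them, z up.
- winder: Fixed. Origin below the loading stop on the dresser top, axes as there. Black base 110 mm wide, 12 mm high, from y -170 to +330 mm; two 10 mm rails at x -33 and +33 mm, top 24 mm up, ending at y -165 mm in blocks 14 mm wide, 27 mm high. The black box, 170 mm wide and high, spans y 160 to 330 mm; its clear door stands open to +x.
- seat (a joint): How far the spring seat (10 mm steel button on the socket's axis) is pressed down, m: 0 free, 0.005 to 0.006 with the holder fully home. Pressing starts when the flange is 6 mm above the rim, at about 4 N, and takes about 7.5 N fully home; it lifts the holder by 6 mm when let go.
- pyramid: Frosted pyramid bottle with steel cap, 80 mm high, base about 48 mm square, on the tray; stays where it is. Origin: centre of its underside.
- vial: Roll-on vial with steel cap, 21 mm across, 74 mm high, standing on the tray; stays where it is. Origin: centre of its underside.
- cone: Sky blue ceramic ring cone, 54 mm across the base, 72 mm high, on the tray; stays where it is. Origin: centre of its underside.
- tray: Fixed matte steel tray 240 mm square with a rim 18 mm high and a floor 4 mm thick; the stand, pyramid bottle, vial and ring cone stand near the corners of a 110 mm square about its centre, in any order. Origin: centre of its underside.
There are look-alikes about, which are no part of the job. What is shaped like the holder but pink or red is not meant.

How it is judged:
By the outcome, as a careful person would: the job done as asked, in the order asked, and still so for the second after the job is handed in, while the arm keeps its last pose, push and grip.
It also fails if it takes over 58 s, if anything falls off the work surface, if the arm or the gripper's body presses on something with over 40 N, if the wrist force passes 120 N, or if a joint passes its speed limit or range.

## Working session

There is one attempt and no reset: what is moved stays moved. The work goes in short steps, Python scripts to look and compute and a shell command to move; the robot and the scene stay as the last step left them, time stands still between calls to the robot, and variables do not carry over. Pictures are saved under pics/ and viewed, on a budget of 10 in all, crops included, one or two more only if the job needs it, and the job is handed in when it is done.

```bash
ls; mkdir -p pics
python3 - <<'E'
from bench import state, eyes, arm
import cv2, numpy as np
print(state()); print(arm.pinch_z)
for n in ("scene","side","wrist"):
    print(n, eyes.camera_info(n))
a,da=eyes.read_camera("scene"); b,db=eyes.read_camera("side")
np.savez("first.npz",a=a,da=da,b=b,db=db)
cv2.imwrite("pics/scene1.png",a[:,:,::-1]); cv2.imwrite("pics/side1.png",b[:,:,::-1])
E
```

```text
pics
{'t': 0.0, 'q': array([-1.03110261e-01,  8.79528894e-02,  1.37225024e+00, -5.67702936e-05,
        1.68362828e+00, -1.03091088e-01]), 'joint_vel': array([-0.00062676, -0.00152943,  0.00068192,  0.00101426, -0.00066203,
       -0.0005466 ]), 'joint_torque': array([ 1.28542815e-03, -3.40182602e+01, -3.02423716e+01,  7.18220207e-02,
        3.29729996e-02, -1.13141955e-04]), 'ee_pos': array([5.49653693e-01, 1.11995453e-05, 3.01507158e-01]), 'eef_rot': array([-2.22026571, -2.22020909,  0.00228505]), 'force': array([-1.25206109, -0.39878808,  0.17822546]), 'wrist_torque': array([0.01412137, 0.02557022, 0.04093562]), 'grip_width': 1.0009284387306725}
0.0784
scene {'fovy': 44.6894435488196, 'cx': 326.52616418683635, 'cy': 242.95130822985212, 'eye': array([ 1.32029901, -0.61329646,  0.75371789]), 'attitude': array([0.84145646, 0.48081311, 0.93253602])}
side {'fovy': 46.170952045284636, 'cx': 325.82504654268195, 'cy': 250.2981477529195, 'eye': array([ 0.21419428, -0.86548577,  0.69778641]), 'attitude': array([ 0.89006591, -0.20200312, -0.42648989])}
wrist {'fovy': 67.63042513996363, 'cx': 321.2304468261356, 'cy': 235.97016722849386, 'mount': array([[ 1.01626711e-03,  9.66877952e-01,  2.55237130e-01,
         7.39616583e-02],
       [ 9.99999166e-01, -1.18595406e-03,  5.10923175e-04,
         2.35010370e-05],
       [ 7.96699864e-04,  2.55236398e-01, -9.66878351e-01,
        -8.17236864e-02],
       [ 0.00000000e+00,  0.00000000e+00,  0.00000000e+00,
         1.00000000e+00]])}
```

View pics/scene1.png

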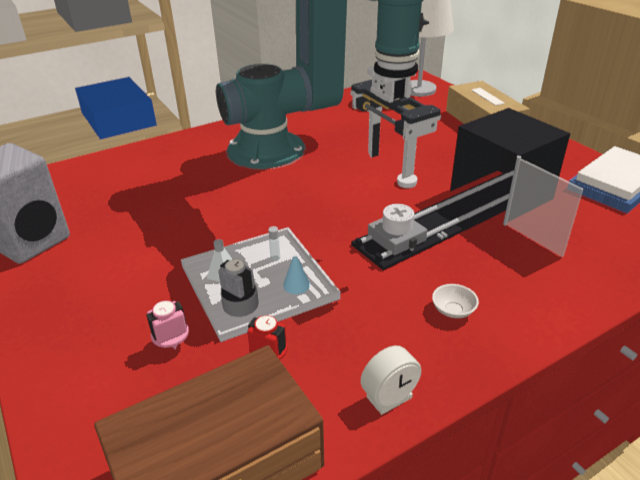

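View pics/side1.png

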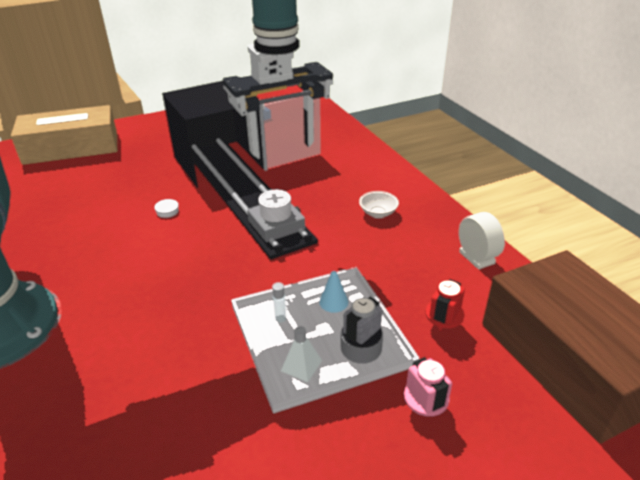

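The scene view shows the wanted holder (black and grey) at (237,280), standing in its stand on the tray. The look-alikes are the pink holder at (168,323) and the red one at (266,335). The white clock (390,378) and the white lid are further distractors. The carriage and hub are at (398,218), and the box is at upper right. The side view agrees: holder (362,325), red (446,303), pink (428,387), hub (275,205). I choose the dark one on the tray.

```bash
cat > h.py <<'E'
import numpy as np, cv2
from scipy.spatial.transform import Rotation as R
from bench import state, eyes
def cam(n, st=None):
    i=eyes.camera_info(n); f=240/np.tan(np.radians(i["fovy"])/2)
    if "mount" in i:
        st=st or state(); T=np.eye(4); T[:3,:3]=R.from_rotvec(st["eef_rot"]).as_matrix(); T[:3,3]=st["ee_pos"]
        M=T@i["mount"]; return f,i["cx"],i["cy"],M[:3,:3],M[:3,3]
    return f,i["cx"],i["cy"],R.from_rotvec(i["attitude"]).as_matrix(),i["eye"]
def rays(c,uv):
    f,cx,cy,Rm,e=c; uv=np.asarray(uv,float).reshape(-1,2)
    return np.c_[(uv[:,0]-cx)/f,-(uv[:,1]-cy)/f,-np.ones(len(uv))]@Rm.T
def onplane(c,uv,z):
    d=rays(c,uv); e=c[4]; return e+d*((z-e[2])/d[:,2])[:,None]
def cloud(c,depth):
    v,u=np.mgrid[:480,:640]; uv=np.c_[u.ravel(),v.ravel()]
    P=c[4]+rays(c,uv)*depth.reshape(-1,1); P[depth.ravel()<=0]=np.nan
    return P.reshape(480,640,3)
E
python3 - <<'E'
from h import *
d=np.load("first.npz")
for n,im,dp,hub,hold in (("scene",d["a"],d["da"],(398,212),(237,280)),("side",d["b"],d["db"],(275,203),(362,325))):
    c=cam(n); P=cloud(c,dp); hsv=cv2.cvtColor(im,cv2.COLOR_RGB2HSV)
    red=(hsv[...,1]>180)&((hsv[...,0]<8)|(hsv[...,0]>172))
    print(n,"zero depth",(dp<=0).sum(),"table z",np.nanpercentile(P[red][:,2],[10,50,90]))
    def win(p,r): 
        m=np.zeros((480,640),bool); m[p[1]-r:p[1]+r,p[0]-r:p[0]+r]=1; return m
    m=win(hub,28)&(np.abs(P[...,2]-.082)<.004); q=P[m]
    print("hub",m.sum(),q.mean(0),(q.max(0)+q.min(0))/2,np.ptp(q,0))
    (cc,rr)=cv2.minEnclosingCircle(q[:,:2].astype(np.float32)); print(cc,rr)
    m=win(hub,45)&(np.abs(P[...,2]-.046)<.003); q=P[m]; print("carriage top",m.sum(),cv2.minAreaRect(q[:,:2].astype(np.float32)))
    m=win(hold,50)&(P[...,2]>.086)&(P[...,2]<.115)&(hsv[...,1]<90); q=P[m]
    print("holder",m.sum(),q.min(0),q.max(0),cv2.minAreaRect(q[:,:2].astype(np.float32)))
    q=P[win(hold,60)&(np.abs(P[...,2]-.045)<.004)]; print("flange",len(q),cv2.minEnclosingCircle(q[:,:2].astype(np.float32)))
    # box top
    q=P[(np.abs(P[...,2]-.17)<.004)&(hsv[...,2]<70)&(P[...,0]>.3)&(P[...,0]<1)&(np.abs(P[...,1])<.6)]; print("box",len(q),cv2.minAreaRect(q[:,:2].astype(np.float32)) if len(q) else "")
    # rails
    q=P[(np.abs(P[...,2]-.024)<.003)&~red&(P[...,1]>-.2)&(P[...,0]>.3)&(P[...,0]<.85)&(P[...,1]<.4)]; print("rails",len(q),cv2.minAreaRect(q[:,:2].astype(np.float32)))
    q=P[(np.abs(P[...,2]-.012)<.003)&(hsv[...,2]<60)&(P[...,1]>-.2)&(P[...,0]>.3)&(P[...,0]<.85)&(P[...,1]<.4)]; print("base",len(q),cv2.minAreaRect(q[:,:2].astype(np.float32)))
E
```

```text
scene zero depth 1187 table z [-0.14416035  0.0020687   0.00426687]
hub 417 [0.54349701 0.03347073 0.0832466 ] [0.54047104 0.03623369 0.08201382] [0.066551   0.06606802 0.00793173]
(0.5403303503990173, 0.0353303998708725) 0.03404753655195236
carriage top 444 ((0.5450342893600464, 0.03564799204468727), (0.09904727339744568, 0.0921771377325058), 4.121557712554932)
holder 814 [ 0.43263768 -0.37009635  0.08600883] [ 0.71137509 -0.30404555  0.10597781] ((0.5714684724807739, -0.3333670496940613), (0.05536843091249466, 0.27815571427345276), 85.0217514038086)
flange 397 ((0.5195378661155701, -0.3326670527458191), 0.14811407029628754)
box 842 ((0.5198204517364502, 0.36450591683387756), (0.17675991356372833, 0.17946648597717285), 4.018009185791016)
rails 1351 ((0.570320188999176, 0.10399454832077026), (0.43828392028808594, 0.6147880554199219), 6.075550556182861)
base 1819 ((0.5183964371681213, 0.17793375253677368), (0.14329594373703003, 0.4571681618690491), 5.101568698883057)
side zero depth 1223 table z [-0.00042489  0.00123389  0.00298891]
hub 447 [0.53669087 0.03367649 0.08265186] [0.537358
[... 164 characters left out ...]
.034743327647447586), (0.09971502423286438, 0.09279712289571762), 1.0713375806808472)
holder 762 [ 0.50595736 -0.35731995  0.08600028] [ 0.56687257 -0.30939718  0.10425403] ((0.5365787744522095, -0.33046120405197144), (0.05895259976387024, 0.03958834707736969), 22.156240463256836)
flange 459 ((0.5387845039367676, -0.3276096284389496), 0.12263637036085129)
box 1103 ((0.501616895198822, 0.36259180307388306), (0.14724040031433105, 0.17012666165828705), 3.302971601486206)
rails 1064 ((0.6203981041908264, 0.09831488132476807), (0.593158483505249, 0.4618627727031708), 87.6065902709961)
base 2392 ((0.525745153427124, 0.1774853765964508), (0.17291796207427979, 0.45124250650405884), 3.40579891204834)
```

Run:
```python
from h import *
d=np.load("first.npz")
st=state(); w,dw=eyes.read_camera("wrist"); np.savez("w1.npz",w=w,d=dw)
crop=cv2.resize(d["a"][230:350,140:300],(320,240),interpolation=cv2.INTER_CUBIC)
crop2=cv2.resize(d["b"][280:380,300:433],(320,240),interpolation=cv2.INTER_CUBIC)
out=np.hstack([cv2.resize(w,(480,360)),np.vstack([cv2.resize(crop,(320,180)),cv2.resize(crop2,(320,180))])])
cv2.imwrite("pics/w1.png",out[:,:,::-1])
c=cam("wrist",st); P=cloud(c,dw); print("cam",c[4])
q=P[(np.abs(P[...,2]-.082)<.004)]; q=q[np.hypot(q[:,0]-.539,q[:,1]-.036)<.045]
print("hub",len(q),cv2.minEnclosingCircle(q[:,:2].astype(np.float32)),np.median(q[:,2]))
q=P[(np.abs(P[...,2]-.046)<.003)]; q=q[np.hypot(q[:,0]-.539,q[:,1]-.036)<.08]
print("carr",len(q),cv2.minAreaRect(q[:,:2].astype(np.float32)))
```

```text
cam [0.54987538 0.07397126 0.38337202]
hub 3557 ((0.5407797694206238, 0.03735040873289108), 0.03196042776107788) 0.08149746911772177
carr 5035 ((0.5440876483917236, 0.03753878176212311), (0.09613975882530212, 0.08969041705131531), 3.7796239852905273)
```

View pics/w1.png

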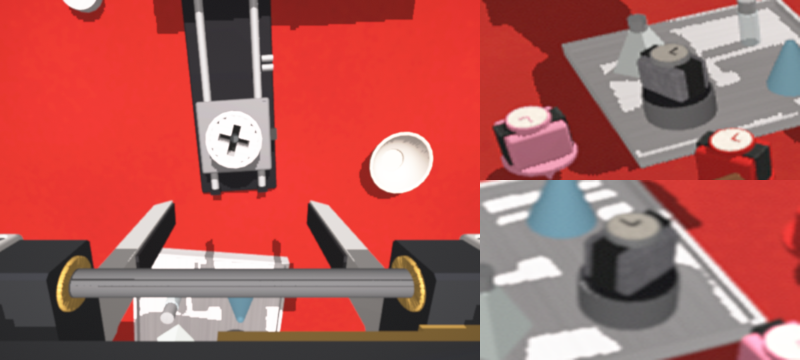

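The wrist view shows the hub at about (313,185) full scale, with a dark cross and the ribs at about (353,83). The crops confirm the holder: grey cushion, black strap and flange, in the grey stand.

```bash
cat >> h.py <<'E'
def cross(w,c,hub,zr=.082):
    "hub cross from the dark slots on the rim plane: centre, yaw mod 90"
    P=onplane(c,np.stack(np.meshgrid(np.arange(640),np.arange(480)),-1).reshape(-1,2),zr).reshape(480,640,3)
    g=cv2.cvtColor(w,cv2.COLOR_RGB2GRAY); r=np.hypot(P[...,0]-hub[0],P[...,1]-hub[1])
    m=((r<.024)&(g<130)).astype(np.uint8)
    n,l,s,ce=cv2.connectedComponentsWithStats(m); k=1+np.argmax(s[1:,4]); m=l==k
    q=P[m][:,:2]; ctr=q.mean(0); d=q-ctr; rr=np.hypot(*d.T); far=rr>.009
    a=np.arctan2(d[far,1],d[far,0]); yaw=np.angle(np.exp(4j*a).mean())/4
    return ctr,np.degrees(yaw),m.sum(),rr.max()
E
python3 - <<'E'
from h import *
z=np.load("w1.npz"); w=z["w"]; st=state(); c=cam("wrist",st)
print("cross",cross(w,c,(.5408,.0374)))
g=cv2.cvtColor(w,cv2.COLOR_RGB2HSV)
m=((g[...,1]<60)&(g[...,2]>120)).astype(np.uint8); m[:60]=0;m[110:]=0;m[:,:345]=0;m[:,370:]=0
n,l,s,ce=cv2.connectedComponentsWithStats(m)
for i in range(1,n): print("rib",s[i],onplane(c,ce[i],.014))
th=np.radians(3.8); y=np.array([-np.sin(th),np.cos(th)]); x=np.array([np.cos(th),np.sin(th)])
for i in range(1,n): print((onplane(c,ce[i],.014)[0,:2]-[.5408,.0374])@np.c_[x,y])
E
```

```text
cross (array([0.54118652, 0.03893114]), np.float64(-14.306390934086323), np.int64(486), np.float64(0.01668228105859623))
rib [345  60  19  50 248] [[0.57779546 0.12311639 0.014     ]]
rib [348  72  16  10 138] [[0.58182924 0.13378976 0.014     ]]
[0.04259489 0.0830761 ]
[0.04732716 0.09345868]
```

```bash
python3 -m crank '[[0,[0,0,0],3.8],[0,[-0.002,-0.02,-0.02],0],[0,[-0.002,-0.02,-0.02],0],[0,[0,0,-0.03],0],[0,[0,0,-0.03],0],[0,[0,0,-0.03],0],[0,[0,0,-0.02],0],[0,[0,0,-0.01],0],[0,[0,0,-0.01],0],[0,[0,0,0],0]]' 20
python3 - <<'E'
from h import *
st=state(); print(st["t"],st["ee_pos"],st["force"],st["grip_width"])
w,_=eyes.read_camera("wrist"); s,_=eyes.read_camera("side"); 
cv2.imwrite("pics/w2.png",np.hstack([cv2.resize(w,(400,300)),cv2.resize(s[100:340,150:470],(400,300))])[:,:,::-1])
E
```

```text
t: 1.4
ee_pos: [0.5458, -0.04, 0.1323]
eef_rot: [-2.146, -2.293, 0.001]
force: [0.3, -0.6, 0.0]
grip_width: 0.005
1.4 [ 0.5458277  -0.03996617  0.13231379] [ 0.25150094 -0.62847313  0.0271471 ] 0.005256159474461203
```

View pics/w2.png

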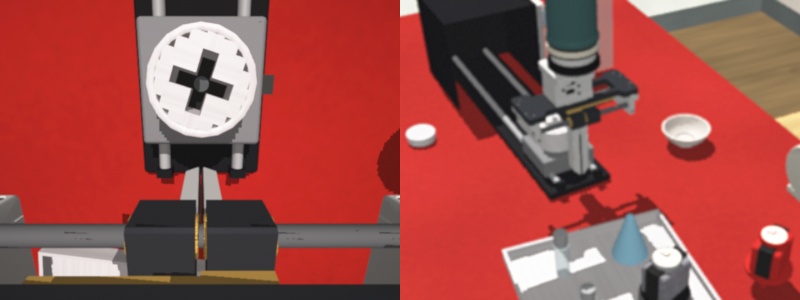

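The wrist view shows the shut fingers square behind the carriage's −y face, centred between the rails. I push now, keeping well short of the stop at first.

```bash
python3 -m crank '[[0,[-0.001,0.015,0],0],[0,[-0.0005,0.008,0],0],[0,[-0.0005,0.008,0],0],[0,[-0.0005,0.008,0],0],[0,[-0.0005,0.008,0],0],[0,[-0.0005,0.008,0],0],[0,[-0.0005,0.008,0],0],[0,[-0.0005,0.008,0],0],[0,[-0.0005,0.008,0],0],[0,[0,0,0],0]]'
python3 - <<'E'
from h import *
st=state(); w,d=eyes.read_camera("wrist"); c=cam("wrist",st); P=cloud(c,d)
hub=np.array([.537,st["ee_pos"][1]+.055])
q=P[np.abs(P[...,2]-.082)<.004]; q=q[np.hypot(*(q[:,:2]-hub).T)<.05]
print(cv2.minEnclosingCircle(q[:,:2].astype(np.float32)),len(q),st["force"])
E
```

```text
t: 2.75
ee_pos: [0.5405, 0.0402, 0.1322]
eef_rot: [-2.144, -2.293, -0.0]
force: [-0.4, -0.2, 0.5]
grip_width: -0.002
((0.5375884771347046, 0.0870942622423172), 0.04031771048903465) 18741 [-0.36134305 -0.23743904  0.45726381]
```

```bash
python3 -m crank '[[0,[-0.0002,0.003,0],0],[0,[-0.0002,0.003,0],0],[0,[-0.0002,0.003,0],0],[0,[-0.0002,0.003,0],0],[0,[-0.0002,0.003,0],0]]'; for i in 1; do python3 -m crank '[[0,[-0.0001,0.002,0],0]]'|grep -E "ee_pos|^force"; python3 -m crank '[[0,[-0.0001,0.002,0],0]]'|grep -E "ee_pos|^force";python3 -m crank '[[0,[-0.0001,0.002,0],0]]'|grep -E "ee_pos|^force"; done
```

```text
t: 3.42
ee_pos: [0.5399, 0.0541, 0.1326]
eef_rot: [-2.147, -2.294, 0.001]
force: [0.1, -2.7, -0.4]
grip_width: 0.005
ee_pos: [0.5398, 0.0562, 0.1327]
force: [-0.8, -1.5, -0.7]
ee_pos: [0.5397, 0.0581, 0.1327]
force: [-0.7, -1.5, -0.9]
ee_pos: [0.5397, 0.0592, 0.1328]
force: [-1.4, -6.7, -0.5]
```

```bash
python3 -m crank '[[0,[0,0.001,0],0]]'|grep -E "ee_pos|^force"; python3 -m crank '[[0,[-0.0001,0.001,0],0]]'|grep -E "ee_pos|^force";python3 -m crank '[[0,[-0.0001,0.001,0],0]]'|grep -E "ee_pos|^force"; python3 -m crank '[[0,[-0.0001,0.001,0],0]]'|grep -E "ee_pos|^force"
```

```text
ee_pos: [0.5397, 0.0595, 0.1328]
force: [-1.9, -7.3, -0.1]
ee_pos: [0.5397, 0.0598, 0.1328]
force: [-0.7, -8.8, -0.5]
ee_pos: [0.5396, 0.0601, 0.1328]
force: [-1.1, -10.7, -1.4]
ee_pos: [0.5396, 0.0604, 0.1328]
force: [-0.8, -13.5, 0.1]
```

```bash
cat > hub.py <<'E'
from h import *
st=state(); w,d=eyes.read_camera("wrist"); c=cam("wrist",st); P=cloud(c,d)
q=P[np.abs(P[...,2]-.082)<.003]; q=q[np.hypot(*(q[:,:2]-[.535,st["ee_pos"][1]+.058]).T)<.05]
q=q[q[:,1]>st["ee_pos"][1]+.022]
print(np.median(q[:,2]),cv2.minEnclosingCircle(q[:,:2].astype(np.float32)),st["ee_pos"][1])
E
python3 hub.py
```

```text
0.08154079207157591 ((0.5357991456985474, 0.1140192523598671), 0.031934820115566254) 0.060428766220372916
```

```bash
python3 -m crank '[[0,[-0.0001,0.001,0],0]]'|grep -E "ee_pos|^force"; python3 -m crank '[[0,[-0.0001,0.001,0],0]]'|grep -E "ee_pos|^force"; python3 hub.py
python3 - <<'E'
from h import *
s,_=eyes.read_camera("scene"); w,_=eyes.read_camera("wrist")
cv2.imwrite("pics/p3.png",np.hstack([cv2.resize(s[140:290,330:530],(400,300),interpolation=cv2.INTER_CUBIC),cv2.resize(w,(400,300))])[:,:,::-1])
E
```

```text
ee_pos: [0.5396, 0.0607, 0.1328]
force: [0.2, -15.1, 0.4]
ee_pos: [0.5395, 0.061, 0.1329]
force: [-0.4, -16.5, -0.7]
0.08157541346232958 ((0.5359897017478943, 0.11414419859647751), 0.031986430287361145) 0.060964405194250317
```

View pics/p3.png

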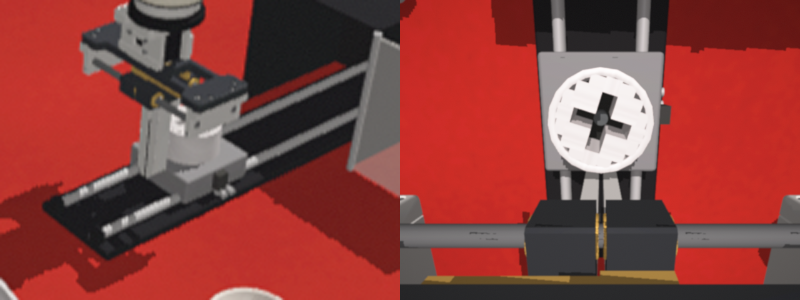

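The carriage has stopped at the first rib: its side plunger at (664,115) sits just before the ribs, with 16 N on the sensor. Before pushing harder I check the contact height and where the ribs are.

Run:
```python
from h import *
st=state(); F=st["force"]; T=st["wrist_torque"]; print(F,T,"lever mm",1e3*T[0]/F[1])
w,d=eyes.read_camera("wrist"); c=cam("wrist",st)
print("cross",cross(w,c,(.536,.1141)))
g=cv2.cvtColor(w,cv2.COLOR_RGB2HSV)
P=onplane(c,np.stack(np.meshgrid(np.arange(640),np.arange(480)),-1).reshape(-1,2),.014).reshape(480,640,3)
th=np.radians(3.8); L=(P[...,:2]-[.536,.1141])@np.array([[np.cos(th),-np.sin(th)],[np.sin(th),np.cos(th)]])
m=((g[...,1]<70)&(g[...,2]>120)&(abs(L[...,0]-.051)<.008)&(abs(L[...,1])<.04)).astype(np.uint8)
n,l,s,ce=cv2.connectedComponentsWithStats(m)
for i in range(1,n):
    if s[i,4]>8: print(s[i],L[l==i].mean(0))
# base/box ends: box front face y from cloud
Q=cloud(c,d);
```

```text
[ -0.74500289 -16.07548614   0.02465045] [-3.03261247  0.09148177 -0.03324949] lever mm 188.64825905443828
cross (array([0.53611507, 0.11674855]), np.float64(-14.171342946866766), np.int64(3040), np.float64(0.01853738323603747))
[ 396  101   27  146 2398] [0.04758143 0.00263299]
```

```bash
for k in 1; do python3 -m crank '[[0,[-0.0001,0.001,0],0]]'|grep -E "ee_pos|^force"; python3 -m crank '[[0,[-0.0001,0.001,0],0]]'|grep -E "ee_pos|^force"; python3 -m crank '[[0,[0,0,0],0]]'|grep -E "ee_pos|^force"; done; python3 hub.py
python3 - <<'E'
from h import *
s,_=eyes.read_camera("side"); w,_=eyes.read_camera("wrist")
cv2.imwrite("pics/p4.png",np.hstack([cv2.resize(s[150:270,190:350],(400,300),interpolation=cv2.INTER_CUBIC),cv2.resize(w[60:300,270:590][:, :],(400,300),interpolation=cv2.INTER_CUBIC)])[:,:,::-1])
E
```

```text
ee_pos: [0.5395, 0.0612, 0.1329]
force: [-1.3, -19.6, -0.4]
ee_pos: [0.5395, 0.0615, 0.1329]
force: [-0.6, -21.0, -0.7]
ee_pos: [0.5395, 0.0615, 0.1329]
force: [-0.6, -19.9, -0.3]
0.08155790667646437 ((0.5359445810317993, 0.1145378053188324), 0.031979262828826904) 0.06147800199394542
```

View pics/p4.png

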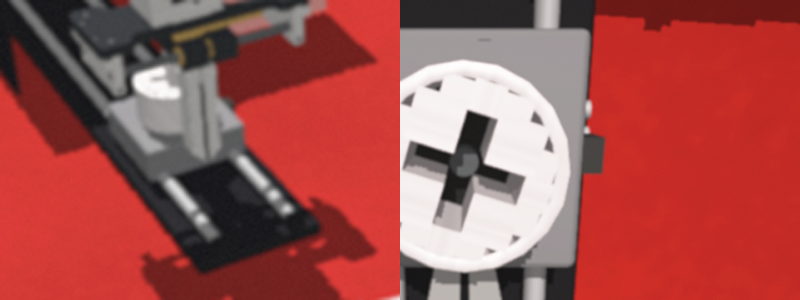

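Run:
```python
from h import *
st=state(); c=cam("wrist",st); th=np.radians(3.8)
for z in (.012,.018,.03):
  L=(onplane(c,[(420,145.6),(420,162),(425,168),(425,198)],z)[:,:2]-[.536,.1145])@np.array([[np.cos(th),-np.sin(th)],[np.sin(th),np.cos(th)]]); print(z,L.round(4).tolist())
d=np.load("first.npz")
for n,im,dp in (("scene",d["a"],d["da"]),("side",d["b"],d["db"])):
  P=cloud(cam(n),dp); L=(P[...,:2]-[.536,.1145])@np.array([[np.cos(th),-np.sin(th)],[np.sin(th),np.cos(th)]]); g=im.max(2)
  m=(g<70)&(abs(L[...,0])<.075)&(abs(P[...,2]-.17)<.003); print(n,"box top local y",np.percentile(L[m][:,1],[1,99]),"x",np.percentile(L[m][:,0],[1,99]))
  m=(g<70)&(abs(L[...,0])<.05)&(abs(P[...,2]-.012)<.004)&(L[...,1]<-.1); print("base end",np.percentile(L[m][:,1],[1,50]))
```

```text
0.012 [[0.0538, 0.0167], [0.0544, 0.0079], [0.0574, 0.0047], [0.0587, -0.0121]]
0.018 [[0.0522, 0.0169], [0.0528, 0.0083], [0.0557, 0.0052], [0.057, -0.0111]]
0.03 [[0.049, 0.0172], [0.0496, 0.0092], [0.0523, 0.0062], [0.0535, -0.0091]]
scene box top local y [0.16866168 0.33521019] x [-0.07392833  0.07444519]
base end [-0.16153375 -0.14146115]
side box top local y [0.16936921 0.33068969] x [-0.07333732  0.05038615]
base end [-0.16152129 -0.1431017 ]
```

```bash
for k in 1; do python3 -m crank '[[0,[-0.0001,0.001,0],0],[0,[0,0,0],0]]'|grep -E "ee_pos|^force"; python3 -m crank '[[0,[-0.0001,0.001,0],0],[0,[0,0,0],0]]'|grep -E "ee_pos|^force";  python3 -m crank '[[0,[-0.0001,0.001,0],0],[0,[0,0,0],0]]'|grep -E "ee_pos|^force"; done; python3 hub.py
```

```text
ee_pos: [0.5395, 0.0617, 0.1329]
force: [-0.7, -21.7, -0.7]
ee_pos: [0.5395, 0.062, 0.1329]
force: [0.6, -23.5, -1.9]
ee_pos: [0.5389, 0.0697, 0.1328]
force: [-1.1, 0.5, -1.2]
0.08155216736720691 ((0.5352940559387207, 0.12418944388628006), 0.03202567994594574) 0.06965199744507942
```

The force dropped to about 0 and the hub jumped from 0.1145 to 0.1242, so the carriage clicked in. I back off, rise over the hub and verify.

```bash
python3 -m crank '[[0,[0.001,-0.01,0],0],[0,[0.001,-0.015,0],0],[0,[0,-0.005,0.03],0],[0,[0,0,0.04],0],[0,[0,0.015,0.04],0],[1,[-0.002,0.04,0.02],0],[1,[-0.002,0.02,0.02],0],[1,[0,0,0],0],[1,[0,0,0],0],[1,[0,0,0],0]]'
cat > look.py <<'E'
import sys
from h import *
st=state(); w,d=eyes.read_camera("wrist"); np.savez(sys.argv[1]+".npz",w=w,d=d); c=cam("wrist",st); P=cloud(c,d)
q=P[np.abs(P[...,2]-.082)<.003]; q=q[np.hypot(*(q[:,:2]-[.535,.124]).T)<.045]
cc,r=cv2.minEnclosingCircle(q[:,:2].astype(np.float32)); print("hub",cc,r,np.median(q[:,2]),"cross",cross(w,c,cc))
print(st["ee_pos"],R.from_rotvec(st["eef_rot"]).as_matrix()[:,1])
cv2.imwrite("pics/%s.png"%sys.argv[1],w[:,:,::-1])
E
python3 look.py w5
```

```text
t: 7.38
ee_pos: [0.5365, 0.115, 0.2812]
eef_rot: [-2.147, -2.291, 0.003]
force: [-0.7, -0.1, 0.2]
grip_width: 0.499
hub (0.5350598096847534, 0.12535610795021057) 0.03189617022871971 0.08150543908740576 cross (array([0.53477414, 0.12896106]), np.float64(-14.59869131609916), np.int64(267), np.float64(0.014885616223715589))
[0.53646157 0.11496405 0.28122476] [ 0.997883    0.06499144 -0.00237276]
```

View pics/w5.png

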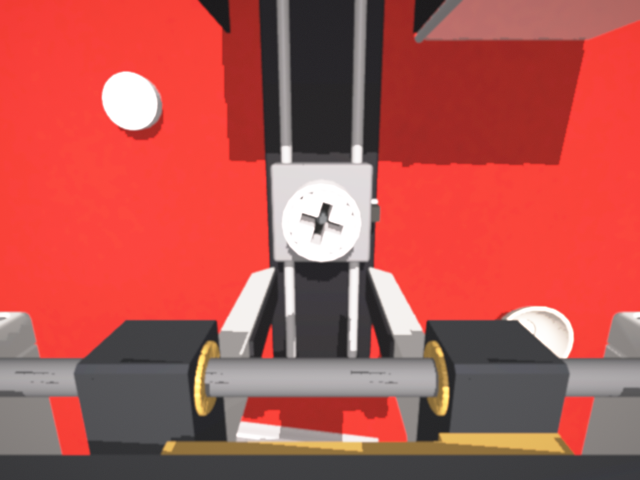

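The carriage is in the stop, with its plunger at (375,208) and the hub at (322,220). Next I go over the holder for a close look.

```bash
python3 -m crank '[[1,[0,-0.03,0.02],0],[1,[0,-0.05,0],0],[1,[0,-0.06,0],0],[1,[0,-0.06,0],0],[1,[0,-0.06,0],0],[1,[0,-0.06,0],0],[1,[0,-0.06,0],0],[1,[0,-0.05,0],0],[1,[0,-0.02,0],0],[1,[0,0,0],0],[1,[0,0,0],0]]'
python3 - <<'E'
from h import *
st=state(); w,d=eyes.read_camera("wrist"); np.savez("w6.npz",w=w,d=d); c=cam("wrist",st); P=cloud(c,d)
cv2.imwrite("pics/w6.png",w[:,:,::-1]); print(st["ee_pos"])
z=P[...,2]; near=np.hypot(P[...,0]-.5366,P[...,1]+.3305)<.05
h=np.histogram(z[near],bins=np.arange(-.002,.125,.004)); print([(round(float(b),3),int(n)) for n,b in zip(*h) if n>40])
for lo,hi,nm in ((.083,.110,"top all"),(.083,.0925,"cushion/strap"),(.0985,.106,"dial"),(.043,.050,"flange"),(.036,.0425,"rim")):
    q=P[near&(z>lo)&(z<hi)][:,:2].astype(np.float32)
    if len(q)>10: print(nm,len(q),cv2.minAreaRect(q),cv2.minEnclosingCircle(q))
# hub cross from w5 with high threshold
E
```

```text
t: 8.8
ee_pos: [0.5369, -0.3326, 0.3027]
eef_rot: [-2.145, -2.295, -0.001]
force: [-0.9, 0.4, -0.2]
grip_width: 1.002
[ 0.53694767 -0.33259072  0.30271536]
[(-0.002, 55), (0.002, 2291), (0.034, 50), (0.038, 262), (0.042, 405), (0.046, 153), (0.062, 43), (0.07, 42), (0.078, 47), (0.082, 57), (0.086, 398), (0.09, 842), (0.094, 207), (0.098, 1483)]
top all 2987 ((0.5390927791595459, -0.32921963930130005), (0.05686545372009277, 0.040238071233034134), 21.555150985717773) ((0.5391878485679626, -0.3288258910179138), 0.03090718574821949)
cushion/strap 865 ((0.5391011238098145, -0.3291269540786743), (0.05677168443799019, 0.040231700986623764), 21.77874183654785) ((0.5391878485679626, -0.3288258910179138), 0.03090718574821949)
dial 1472 ((0.5391841530799866, -0.3290402591228485), (0.03586296737194061, 0.036006685346364975), 40.70838165283203) ((0.5389807820320129, -0.32920655608177185), 0.018376292660832405)
flange 552 ((0.539272665977478, -0.3106682598590851), (0.02606477029621601, 0.06167324632406235), 88.51132202148438) ((0.5389341711997986, -0.3236962556838989), 0.030936619266867638)
rim 310 ((0.5397500991821289, -0.31239354610443115), (0.03545317053794861, 0.06732236593961716), 88.91618347167969) ((0.539447546005249, -0.32802629470825195), 0.033773165196180344)
```

View pics/w6.png

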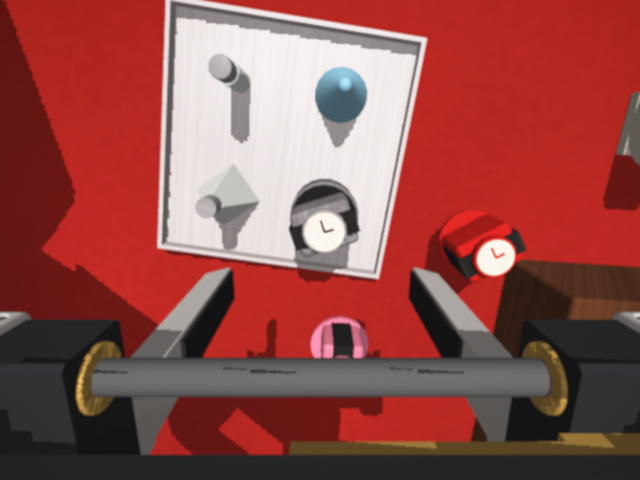

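The wrist view shows the holder at (325,220), with vial (225,70), cone (340,95) and pyramid (228,195). The red (490,250) and pink (340,340) look-alikes are off the tray. Heights and sizes check: dial at 0.100, cushion 40 mm wide, yaw 21.6°. I turn −72° and re-measure closer at the grasp yaw.

```bash
python3 -m crank '[[0.74,[0.001,0.002,-0.01],-10],[0.74,[0.001,0.0015,-0.01],-10],[0.74,[0,0,-0.01],-10],[0.74,[0,0,-0.01],-10],[0.74,[0,0,-0.01],-10],[0.74,[0,0,-0.01],-10],[0.74,[0,0,0],-10],[0.74,[0,0,0],-2],[0.74,[0,0,0],0],[0.74,[0,0,0],0]]'
python3 - <<'E'
from h import *
st=state(); w,d=eyes.read_camera("wrist"); np.savez("w7.npz",w=w,d=d); c=cam("wrist",st); P=cloud(c,d)
cv2.imwrite("pics/w7.png",w[:,:,::-1]); Rm=R.from_rotvec(st["eef_rot"]).as_matrix(); print(st["ee_pos"],np.degrees(np.arctan2(Rm[1,1],Rm[0,1])),st["q"])
z=P[...,2]; near=np.hypot(P[...,0]-.539,P[...,1]+.329)<.04
for lo,hi,nm in ((.083,.110,"top all"),(.083,.0925,"cushion/strap"),(.0985,.106,"dial"),(.043,.050,"flange")):
    q=P[near&(z>lo)&(z<hi)][:,:2].astype(np.float32)
    if len(q)>10: print(nm,len(q),cv2.minAreaRect(q),cv2.minEnclosingCircle(q))
w5=np.load("w1.npz")
E
```

```text
t: 10.1
ee_pos: [0.5389, -0.3301, 0.2431]
eef_rot: [3.084, 0.597, 0.001]
force: [-0.2, 0.3, 0.3]
grip_width: 0.741
[ 0.53889559 -0.33010885  0.24311978] -68.08796603854985 [-6.39294935e-01  2.86397561e-01  1.25657503e+00  1.30739620e-05
  1.59792706e+00  5.49064504e-01]
top all 4427 ((0.5394885540008545, -0.3297099471092224), (0.05713420361280441, 0.040143877267837524), 21.391550064086914) ((0.5399063229560852, -0.32927262783050537), 0.03082079254090786)
cushion/strap 1246 ((0.5401145219802856, -0.32957619428634644), (0.055931206792593, 0.04017120972275734), 22.01371955871582) ((0.5399063229560852, -0.32927262783050537), 0.03082079254090786)
dial 2235 ((0.5397956371307373, -0.32979831099510193), (0.03599415719509125, 0.03579431772232056), 21.142192840576172) ((0.5395941734313965, -0.32981353998184204), 0.018489530310034752)
flange 984 ((0.5448586940765381, -0.3277236521244049), (0.05201693996787071, 0.06309609860181808), 21.578628540039062) ((0.5393739342689514, -0.3299206793308258), 0.03197941184043884)
```

```bash
python3 -m crank '[[0.74,[0.0005,0.0005,-0.02],0],[0.74,[0,0,-0.025],0],[0.74,[0,0,-0.025],0],[0.74,[0,0,-0.015],0],[0.74,[0,0,-0.008],0],[0.74,[0,0,0],0],[0,[0,0,0],0],[0,[0,0,0],0],[0,[0,0,0],0],[0,[0,0,0],0],[0,[0,0,0],0],[0,[0,0,0],0]]' 35
```

```text
t: 11.65
ee_pos: [0.5394, -0.33, 0.1503]
eef_rot: [3.084, 0.594, 0.001]
force: [0.0, 0.5, 2.1]
grip_width: 0.423
```

```bash
python3 -m crank '[[0,[0,0,0.008],0],[0,[0,0,0.012],0],[0,[0,0,0.02],0],[0,[0,0,0.03],0],[0,[0,0,0.03],0],[0,[0,0,0.03],0],[0,[0,0,0],0]]'
python3 - <<'E'
from h import *
s,_=eyes.read_camera("scene"); w,_=eyes.read_camera("wrist")
cv2.imwrite("pics/p8.png",np.hstack([cv2.resize(s[150:350,130:397],(400,300),interpolation=cv2.INTER_CUBIC),cv2.resize(w,(400,300))])[:,:,::-1])
st=state(); print(st["force"],st["grip_width"])
E
```

```text
t: 12.52
ee_pos: [0.5402, -0.3307, 0.2848]
eef_rot: [3.078, 0.593, 0.009]
force: [-0.1, 0.1, -1.5]
grip_width: 0.422
[ 0.1181432  -0.01723312 -2.69059972] 0.42206992142817196
```

View pics/p8.png

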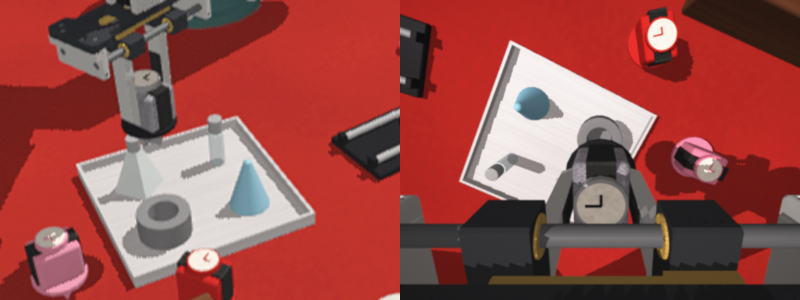

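The holder is lifted clear: the stand at (165,220) is empty and the others still stand. I carry it to a hover just short of the hub, turned +54°, and look past it at the hub.

```bash
python3 -m crank '[[0,[0,0.02,0],4],[0,[0,0.04,0],7],[0,[0,0.05,0],8],[0,[0,0.05,0],8],[0,[-0.001,0.05,0],8],[0,[-0.001,0.05,0],8],[0,[-0.001,0.05,0],7],[0,[-0.001,0.04,0],4],[0,[0,0.02,0],0],[0,[0,0.01,0],0],[0,[0,0,0],0],[0,[0,0,0],0]]'
cat > look2.py <<'E'
import sys
from h import *
st=state(); w,d=eyes.read_camera("wrist"); np.savez(sys.argv[1]+".npz",w=w,d=d); c=cam("wrist",st); P=cloud(c,d)
Rm=R.from_rotvec(st["eef_rot"]).as_matrix(); yaw=np.degrees(np.arctan2(Rm[1,1],Rm[0,1])); print("ee",st["ee_pos"],"tool y yaw",yaw,"f",st["force"],"grip",st["grip_width"])
z=P[...,2]
q=P[np.abs(z-.082)<.003]; q=q[np.hypot(*(q[:,:2]-[.535,.125]).T)<.045]
cc,r=cv2.minEnclosingCircle(q[:,:2].astype(np.float32)); print("hub",cc,r,np.median(q[:,2]))
g=cv2.cvtColor(w,cv2.COLOR_RGB2GRAY)
G=onplane(c,np.stack(np.meshgrid(np.arange(640),np.arange(480)),-1).reshape(-1,2),.082).reshape(480,640,3)
rr=np.hypot(G[...,0]-cc[0],G[...,1]-cc[1]); print("grey pct",np.percentile(g[rr<.026],[5,15,25,40,60,80]))
m=((rr<.027)&(z<.0795)&(z>.03)).astype(np.uint8)      # hole by depth, cast on the rim plane
for nm,m in (("depth",m),("grey",((rr<.024)&(g<.85*np.percentile(g[rr<.026],80))).astype(np.uint8))):
    n,l,s,_=cv2.connectedComponentsWithStats(m)
    if n<2: continue
    k=l==1+np.argmax(s[1:,4]); p=G[k][:,:2]; e=p-cc; far=(np.hypot(*e.T)>.010); a=np.arctan2(e[far,1],e[far,0])
    print(nm,k.sum(),"hole mid",p.mean(0),"yaw",np.degrees(np.angle(np.exp(4j*a).mean())/4),"rect",cv2.minAreaRect(p.astype(np.float32)))
# holder in hand: dial plane
T=(P-st["ee_pos"])@Rm
hm=(np.hypot(T[...,0],T[...,1])<.05)&(T[...,2]>.045)&(T[...,2]<.056)
q=T[hm][:,:2].astype(np.float32); print("dial in tool",len(q),np.median(T[hm][:,2]),cv2.minEnclosingCircle(q),cv2.minAreaRect(q))
hm=(np.hypot(T[...,0],T[...,1])<.05)&(T[...,2]>.1)&(T[...,2]<.107); q=T[hm][:,:2].astype(np.float32)
if len(q)>20: print("flange in tool",len(q),cv2.minEnclosingCircle(q))
cv2.imwrite("pics/%s.png"%sys.argv[1],w[:,:,::-1])
E
python3 look2.py w9
```

```text
t: 14.12
ee_pos: [0.5354, 0.0489, 0.2795]
eef_rot: [2.48, 1.927, -0.001]
force: [-0.3, 0.0, -1.7]
grip_width: 0.42
ee [0.53536381 0.04885787 0.27951638] tool y yaw -14.305702031150947 f [-0.26096619  0.02995011 -1.74797071] grip 0.42013760509391007
hub (0.5353724360466003, 0.12511005997657776) 0.031958553940057755 0.08155032792905481
grey pct [ 28.   71.5 155.  240.  242.  244. ]
depth 1067 hole mid [0.53555304 0.12518945] yaw -13.946161386798032 rect ((0.535365879535675, 0.12485337257385254), (0.03135409951210022, 0.030964070931077003), 31.818838119506836)
grey 1094 hole mid [0.53525258 0.12489897] yaw -13.942565481955294 rect ((0.5350638628005981, 0.12469880282878876), (0.031045110896229744, 0.030964314937591553), 31.655879974365234)
dial in tool 6777 0.05015844821840425 ((0.008646562695503235, 0.00016672536730766296), 0.03256596624851227) ((0.006743745878338814, 0.0012031234800815582), (0.05084611475467682, 0.047065965831279755), 49.69541549682617)
flange in tool 1105 ((0.007651719730347395, 6.141606718301773e-05), 0.030881667509675026)
```

View pics/w9.png

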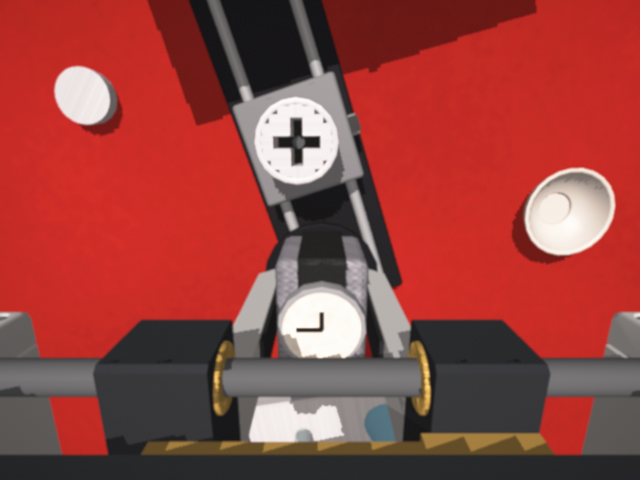

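Run:
```python
from h import *
st=state(); z=np.load("w9.npz"); w,d=z["w"],z["d"]; c=cam("wrist",st)
hsv=cv2.cvtColor(w,cv2.COLOR_RGB2HSV)
Rm=R.from_rotvec(st["eef_rot"]).as_matrix(); T=(cloud(c,d)-st["ee_pos"])@Rm
m=((hsv[...,1]<40)&(hsv[...,2]>200)&(T[...,2]>.042)&(T[...,2]<.056)).astype(np.uint8); m[358:]=0; m[:, :270]=0; m[:,375:]=0
n,l,s,_=cv2.connectedComponentsWithStats(m); k=(l==1+np.argmax(s[1:,4])).astype(np.uint8)
ct=max(cv2.findContours(k,0,cv2.CHAIN_APPROX_NONE)[0],key=len)[:,0]; ct=ct[ct[:,1]<335]
zt=st["ee_pos"][2]-.0493; Q=(onplane(c,ct,zt)-st["ee_pos"])@Rm
A=np.c_[2*Q[:,:2],np.ones(len(Q))]; x=np.linalg.lstsq(A,(Q[:,:2]**2).sum(1),rcond=None)[0]
r=np.sqrt(x[2]+x[0]**2+x[1]**2); print("dial centre in tool",x[:2],"r",r,len(ct))
print("median z of dial",np.median(T[k>0][:,2]))
# flange far arc
zf=st["ee_pos"][2]-.1043
F=(T[...,2]>.099)&(T[...,2]<.108)&(np.hypot(T[...,0],T[...,1])<.04); print("flange far",np.percentile(T[F][:,0],[98,99.8]), "y range",np.percentile(T[F][:,1],[.5,99.5]))
o=st["ee_pos"]+Rm@np.r_[x[:2],.11]; print("holder centre world",o,"to hub",np.array([.5353,.1250])-o[:2])
```

```text
dial centre in tool [ 0.0015105  -0.00013084] r 0.015981297074676954 159
median z of dial 0.05000289166244508
flange far [0.0314386  0.03192091] y range [-0.03041876  0.03031527]
holder centre world [0.53561477 0.05025995 0.16961309] to hub [-0.00031477  0.07474005]
```

```bash
python3 -m crank '[[0,[0,0.025,0],0.3],[0,[0,0.03,0],0],[0,[0,0.0155,-0.015],0],[0,[0,0.005,-0.015],0],[0,[0,0,-0.014],0],[0,[0,0,0],0],[0,[0,0,0],0]]'
python3 - <<'E'
from h import *
st=state(); print(st["ee_pos"],st["force"])
s,_=eyes.read_camera("scene"); b,_=eyes.read_camera("side")
cv2.imwrite("pics/p10.png",np.hstack([cv2.resize(s[120:270,310:510],(400,300),interpolation=cv2.INTER_CUBIC),cv2.resize(b[80:260,170:410],(400,300),interpolation=cv2.INTER_CUBIC)])[:,:,::-1])
E
```

```text
t: 15.05
ee_pos: [0.5354, 0.1249, 0.2358]
eef_rot: [2.474, 1.935, 0.0]
force: [0.1, -0.7, -1.4]
grip_width: 0.422
[0.53540695 0.12489754 0.23581912] [ 0.10843838 -0.70637679 -1.42894362]
```

View pics/p10.png

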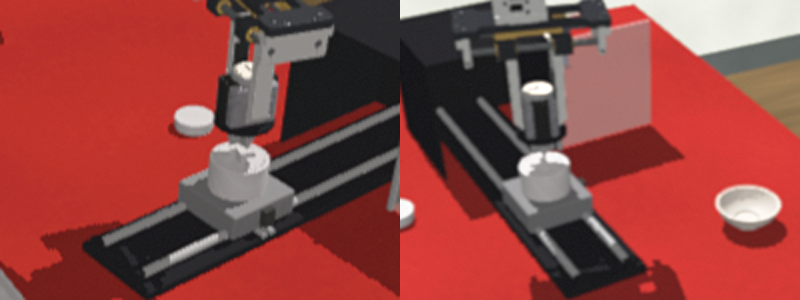

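The stem sits over the hub mouth in both views: (240,140) in the scene crop and (543,150) in the side crop. I lower in small steps.

```bash
f='ee_pos|^force'; python3 -m crank '[[0,[0,-0.0005,-0.005],0],[0,[0,0,-0.005],0],[0,[0,0,-0.004],0]]'|grep -E $f; python3 -m crank '[[0,[0,0,-0.003],0],[0,[0,0,-0.003],0]]'|grep -E $f; python3 -m crank '[[0,[0,0,-0.003],0],[0,[0,0,-0.002],0]]'|grep -E $f
```

```text
ee_pos: [0.5351, 0.125, 0.2211]
force: [0.4, -0.2, -0.7]
ee_pos: [0.5352, 0.125, 0.2154]
force: [-0.1, 0.3, -1.9]
ee_pos: [0.5352, 0.125, 0.2105]
force: [0.3, -0.5, -2.2]
```

```bash
f='ee_pos|^force'; python3 -m crank '[[0,[0,0,-0.003],0],[0,[0,0,-0.003],0]]'|grep -E $f; python3 -m crank '[[0,[0,0,-0.003],0],[0,[0,0,-0.002],0]]'|grep -E $f; python3 -m crank '[[0,[0,0,-0.002],0],[0,[0,0,0],0]]'|grep -E $f; python3 -m crank '[[0,[0,0,-0.002],0],[0,[0,0,0],0]]'|grep -E $f
```

```text
ee_pos: [0.5352, 0.125, 0.2046]
force: [0.0, 0.4, -1.6]
ee_pos: [0.5351, 0.125, 0.1994]
force: [-0.1, 0.6, -0.8]
ee_pos: [0.5353, 0.125, 0.198]
force: [-0.9, 0.2, -0.5]
ee_pos: [0.5353, 0.125, 0.1963]
force: [-0.2, -0.8, 2.9]
```

The seat engaged at about 0.198, as predicted. I press home.

```bash
f='ee_pos|^force'; for i in 1; do python3 -m crank '[[0,[0,0,-0.002],0],[0,[0,0,0],0]]'|grep -E $f; python3 -m crank '[[0,[0,0,-0.001],0],[0,[0,0,0],0]]'|grep -E $f; python3 -m crank '[[0,[0,0,-0.001],0],[0,[0,0,0],0]]'|grep -E $f; python3 -m crank '[[0,[0,0,-0.001],0],[0,[0,0,0],0]]'|grep -E $f; done
```

```text
ee_pos: [0.5353, 0.125, 0.1941]
force: [-0.9, -1.0, 4.3]
ee_pos: [0.5354, 0.125, 0.193]
force: [-0.5, -0.3, 4.0]
ee_pos: [0.5354, 0.125, 0.1922]
force: [-1.9, 0.0, 4.8]
ee_pos: [0.5353, 0.125, 0.1921]
force: [-4.0, -0.6, 9.7]
```

```bash
f='ee_pos|^force|grip'; python3 -m crank '[[0,[0,0,-0.001],0],[0,[0,0,0],0]]'|grep -E $f; python3 -m crank '[[0,[0,0,-0.001],0],[0,[0,0,0],0],[0,[0,0,0],0],[0,[0,0,0],0]]'|grep -E $f
python3 - <<'E'
from h import *
st=state(); print(st["t"],st["force"],st["wrist_torque"])
w,d=eyes.read_camera("wrist"); c=cam("wrist",st); Rm=R.from_rotvec(st["eef_rot"]).as_matrix(); T=(cloud(c,d)-st["ee_pos"])@Rm
D=(np.hypot(T[...,0],T[...,1])<.012)&(T[...,2]<.06)&(T[...,2]>.03); print("dial z in tool",np.median(T[D][:,2]))
F=(T[...,2]>.099)&(T[...,2]<.109)&(np.hypot(T[...,0],T[...,1])<.04); print("flange z in tool",np.median(T[F][:,2]))
s,_=eyes.read_camera("scene"); b,_=eyes.read_camera("side")
g=b[80:260,170:410]
cv2.imwrite("pics/p11.png",np.hstack([cv2.resize(s[150:270,330:490],(400,300),interpolation=cv2.INTER_CUBIC),cv2.resize(b[140:260,210:370],(400,300),interpolation=cv2.INTER_CUBIC)])[:,:,::-1])
P=cloud(cam("scene"),eyes.read_camera("scene")[1]); q=P[150:260,360:450].reshape(-1,3)
q=q[(abs(q[:,2]-.046)<.003)&(np.hypot(q[:,0]-.535,q[:,1]-.125)<.075)]; print("carriage top",len(q),cv2.minAreaRect(q[:,:2].astype(np.float32)))
E
```

```text
ee_pos: [0.5353, 0.125, 0.1921]
force: [-4.9, -0.5, 12.6]
grip_width: 0.422
ee_pos: [0.5353, 0.125, 0.1921]
force: [-5.6, -1.1, 16.1]
grip_width: 0.425
18.775 [-5.62722012 -1.09093543 16.13619903] [-0.15848894  1.51977204  0.03510131]
dial z in tool 0.049895623297769164
flange z in tool 0.10467692964543934
carriage top 387 ((0.5379797220230103, 0.12194424867630005), (0.0986812561750412, 0.0924585610628128), 1.5579113960266113)
```

View pics/p11.png

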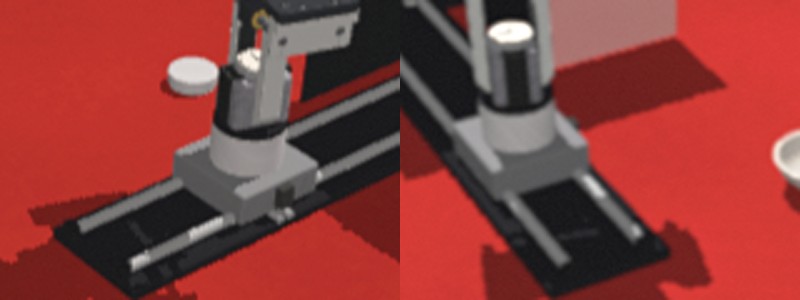

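The pictures show the flange seated flush on the hub rim in both views. The stem is fully in, and the carriage's plunger at (285,195) sits between the ribs. I hand in while pressing.

```bash
python3 -c "
from bench import finish_job,state
print(finish_job()); s=state(); print(s['t'],s['ee_pos'],s['force'],s['grip_width'])"
```

```text
the job is handed in; nothing more can be done
None
the job is handed in; nothing more can be done
```

I pushed the empty carriage into the loading stop, then lifted the black and grey holder from its stand and carried it over. I turned it 54° to match the hub's cross (yaw about −14°) and slid it home. I handed in at about 19 s with the arm still holding it and pressing down.

**Last checks**
- **Carriage:** when it clicked in, the hub jumped about 10 mm and the push force fell to about 0. The hub then read y = 0.125 m, against 0.1235 to 0.1255 predicted from the box and the ribs. The final view shows its plunger between the ribs.
- **Holder:** the spring seat met the stem at tool height about 0.198 m, and the flange met the rim hard at 0.1921 m, against 0.192 expected. The upward force at the end was about 16 N, the grip read 40 mm, and the holder had not slipped in the fingers.
- **Other items:** the pyramid bottle, vial and cone were still standing when I checked just after the lift. I did not look at the tray again, but the arm did not go back near it.

**What disagreed**
- **Rib force:** riding over the first rib took about 23 N at the fingers, not the 8 N given.
- **Side force:** about 6 N of sideways force remained across the rails at the end.
- **Scene camera:** its last carriage reading was about 3 mm lower in y than the wrist camera's hub reading. The same camera was already about 2 mm low before the push.

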